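# Unlatch the bench hitch and hold the coupler off its ball

## Task

Take hold of the upright grip plate of the hitch's spring latch, draw it sideways away from the coupler until you feel it come up against its stop, and then, with it drawn, lift the coupler off the ball. The program finishes while the robot is holding the coupler up, motionless, with at least 50 mm of daylight between the coupler's rim and the top of the ball, so that the ball can be cleaned; leave the other things on the bench where they are.

Things in the scene. Friction and masses are not known exactly. Their poses are not given: they have to be found in the camera images.
- hitch: Hitch stand, bolted to the bench; place and yaw vary. Origin on the bench under the ball, z up, x from the ball to the rear pivot, y to the side where the latch sticks out. Dark steel base plate 320 x 130 x 12 mm, x -70 to 250, y -65 to 65. On it a steel 50 mm tow ball, centre 70 mm up, underside cut flat at 57 mm, on an 18 mm neck; pivot cheeks 95 mm high at x = 200.
- tongue: Aluminium tongue with coupler, 0.75 kg give or take a third. Origin on its level pivot along the hitch's y, at (200, 0, 70) mm in the hitch frame; axes as the hitch's when down. The coupler end swings up, 57 degrees at most, and falls back if let go. Down: 40 mm bar, top 100 mm up; coupler an inverted cup 72 mm across, top 106 mm up; on its +y side a guide block to y = 55, 72 mm high.
- socket (a point): Centre of the coupler's open lower rim (72 mm across), 200 mm in front of the pivot axis; 58 mm above the bench when the coupler is down on the ball. Rises with the coupler.
- ball_top (a point): Topmost point of the ball, fixed, 95 mm above the bench. It lies 37 mm above the rim while the coupler is down.
- latch_grip (a point): Grip point on the upright dark steel plate at the latch rod's outer end: 30 mm along hitch x, 16 thick along y, from 42 to 130 mm above the bench. Point in mid width and thickness, 22 below the top; at (0, 115, 108) mm in the hitch frame when shut and down. 52 mm free to the guide block, 71 to the coupler. It rises with the tongue, leaning towards the pivot; lifting it takes 3 to 6 N.
- latch (a joint): How far the latch is drawn along the hitch's +y (m): 0 shut, 0.018 at its stop. A spring pushes it shut, 5 N at the start, 9.5 N at the stop; it shuts when let go. Its pawl reaches under the ball's flat underside and frees it beyond about 0.012; before that the coupler lifts no more than 3 mm.
- spray_can: A bystander: upright can, 60 mm across, 150 mm tall, on the side of the hitch away from the latch. Origin under its centre.
- pulley: A bystander: black grooved rope pulley lying flat, 104 mm across, 24 mm high, on the latch's side of the hitch, towards the rear pivot. Origin under its centre.
- driver: A bystander: screwdriver lying on the bench beyond the can. Origin on the bench under its middle, x along it.
- bracket: A bystander: small aluminium angle bracket 50 x 35 x 40 mm on the side of the hitch away from the latch. Origin under its centre.

How it is judged:
By the outcome, as a careful person would: the job done as asked, in the order asked, and still so for the second after the job is handed in, while the arm keeps its last pose, push and grip.
It also fails if it takes over 32 s, if anything falls off the work surface, if the arm or the gripper's body presses on something with over 40 N, if the wrist force passes 120 N, or if a joint passes its speed limit or range.

## Robot

A 6-joint arm with a two-finger parallel gripper is mounted at the origin on the work surface. World frame = base frame: x ahead of the robot, y to its left, z up, the work surface at z = 0. Lengths are in m, angles in degrees, forces in N, time in s.
With the tool pointing down it reaches from about 0.375 to 0.9 m from the base axis. Payload 3.1 kg.
Tool frame: the origin (TCP) lies on the centre line of the jaws, within the pads' length; the fingertips stand finger_overhang ahead of it and the grasp point (between the pads) lies 5 mm behind it (finger_overhang is the distance from the TCP to the fingertips, in m); z points along the fingers, y is the line along which they close (so a half turn about z gives the same grasp; the last joint's range is limited). The gripper opens to 87 mm and grips with 3 to 60 N. Pads are 19 mm wide; open, the fingers measure 117 mm over their backs; the gripper's body (75 mm by 190 mm) begins 51 mm behind the grasp point.
Start: joints at [64.257, 30.224, 82.088, -0, 67.689, -10.227], TCP at [0.167, 0.602, 0.237] pointing down, gripper open.
Joint ranges: [-176.69, 176.69], [-43.24, 126.21], [12.49, 139.97], [-82, 262], [0, 151.66], [-163.58, 163.58]. Speed limits (degrees/s): [159.86, 159.86, 180, 180, 180, 180].

## Interface

Orientations are given as a 3x3 rotation matrix whose columns are the frame's x, y, z axes.
In Python, from rig import read_state, capture, calibration, hand_in, finger_overhang gives the robot as it stands.
- The arm moves only by the tool send_rows, never from a script. Its argument "plan" is a list of rows, each a list of 5 numbers: the closure in counts, from 0 (fully open) to 255 (shut), then the shift along the tool's x, y, z in m, then the turn about the tool's z in rad. A call has 1 to 20 rows; each row shifts and turns the commanded pose from where the row before left it, along the tool's axes as they then stand; what a row does not reach is not made up. A row lasts 1/12 s, in which the tool goes at most 41.7 mm and 7.16 degrees, less where a joint would pass 70% of its speed; a pose out of reach is approached as far as the arm can. A call is refused whole if a number of a shift passes 0.0417 or a number of a turn 0.125, either way. A call with a gripper value outside its range is refused whole. The fingers move at their own pace and stop on an object; the grip force is fixed at half the most. Time passes only in rows, so rows that do not move let the fingers close. It gives the time, the measured TCP pose, the force, the opening and the grip force at its end, in the units of the state.
- read_state(): the state, without advancing time (a new reading comes with each control period).
- capture(name): name is "scene" or "top" or "wrist"; returns (picture, depth): 480x640x3 uint8, blue, green, red; 480x640 float32, m along the optical axis (not along the pixel's ray), 0 where there is no reading.
- calibration(name): a dict with "fx", "fy", "cx", "cy" (pixels), "xyz" and "rotation" of the camera in the world. Camera axes: x right, y down, z forward; pixel columns grow to the right and rows downward; lengths in m; the calibration is good to about 2 mm. The wrist camera is an equidistant fisheye: a pixel r from the principal point sees the ray r / f radians off the axis. A picture is of the moment at which its call begins: read the wrist's pose just before it. calibration takes no time and is no camera call; for the wrist camera it gives the pose at the moment of the call.
- hand_in(): hands the job in; it is judged then, once.
The state is a dict: "time_s": time; "joint_positions": joint angles; "qvel": joint speeds; "tau": joint torques, N m; "position": TCP position; "tcp_rot": TCP orientation; "force": force on the tool from outside, world axes, zero at the start; "moment": the same for the moment, N m; "opening": opening from 0.0 (shut) to 1.0 (fully open); "grasp_force": force on a finger pad.
Only numpy, scipy, OpenCV 4.12 (cv2) and the standard library are available. Lean on these libraries where they do the work, as an engineer would, in place of code of your own. Each camera call takes 0.05 s, during which the arm holds its last target. There are 200 camera calls.

## Working session

There is one attempt and no reset: what is moved stays moved. The work goes in short steps, Python scripts to look and compute and a tool call to move; the robot and the scene stay as the last step left them, time stands still between calls to the robot, and variables do not carry over. Pictures are saved under pics/ and viewed, at most 10 in all, crops included, and the job is handed in when it is done.

Besides the shell and the picture viewer there is one more tool, called after ">>>" as a command line: name --pt "numbers of a row" for each row, then --argument value for the rest. send_rows: Moves the arm, as the interface text tells. Its arguments: {"type":"object","properties":{"plan":{"type":"array","items":{"type":"array","items":{"type":"number"}}}},"required":["plan"]}

```bash
mkdir -p pics; ls
python3 - <<'E'
from rig import *
import cv2,numpy as np
s=read_state();print({k:np.round(v,3).tolist() for k,v in s.items()},finger_overhang)
ims=[]
for n in("scene","top"):
    p,d=capture(n);np.savez(f"pics/{n}.npz",p=p,d=d);c=calibration(n);print(n,c)
    cv2.imwrite(f"pics/{n}0.png",p)
E
```

```text
pics
{'time_s': 0.0, 'joint_positions': [64.257, 30.279, 82.157, 0.001, 67.689, -10.227], 'qvel': [-0.044, -0.058, -0.078, -0.028, 0.083, -0.081], 'tau': [-0.0, -44.004, -17.66, 0.063, 0.058, -0.0], 'position': [0.167, 0.602, 0.236], 'tcp_rot': [[-0.964, 0.268, -0.001], [0.268, 0.964, -0.002], [0.0, -0.002, -1.0]], 'force': [0.806, -0.335, -0.642], 'moment': [-0.005, -0.034, 0.047], 'grasp_force': 0.0, 'opening': 1.003} 0.014
scene {'fx': 491.89385676008374, 'fy': 491.89385676008374, 'cx': 323.60159204775533, 'cy': 237.2562518346534, 'xyz': array([1.26633678, 0.34333321, 0.64308471]), 'rotation': array([[-0.44061903,  0.53145542, -0.72347081],
       [ 0.89760779,  0.27201323, -0.34685597],
       [ 0.01245514, -0.80222437, -0.59689273]])}
top {'fx': 583.8205147512605, 'fy': 583.8205147512605, 'cx': 316.3423277541684, 'cy': 251.79598349147915, 'xyz': array([0.43420103, 0.0041812 , 1.13657314]), 'rotation': array([[ 0.0102063 , -0.98743156,  0.1577173 ],
       [-0.99994671, -0.00983329,  0.00314526],
       [-0.00155485, -0.15774099, -0.9874793 ]])}
```

View pics/scene0.png

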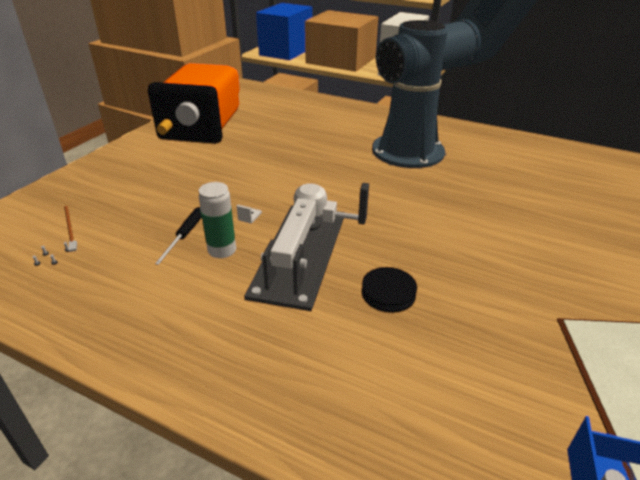

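View pics/top0.png

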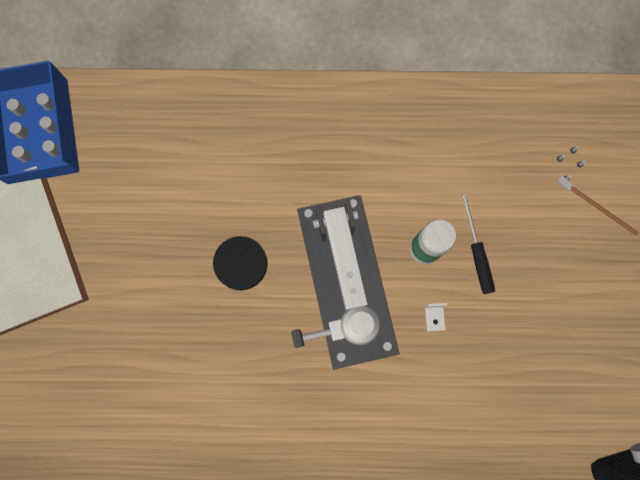

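The scene view shows the hitch with its latch plate at about (364,203), the pulley at (389,289), and the can at (217,220). In the top view the base plate corners are about (298,209), (361,196), (399,354) and (333,369), the grip plate is at (298,338) and the coupler at (360,325).

```bash
cat > h.py <<'E'
import numpy as np
from rig import *
def pix(c,u,v,z):
    r=c["rotation"]@np.array([(u-c["cx"])/c["fx"],(v-c["cy"])/c["fy"],1]);return c["xyz"]+r*(z-c["xyz"][2])/r[2]
def cloud(c,d):
    v,u=np.mgrid[:480,:640];P=np.stack([(u-c["cx"])/c["fx"]*d,(v-c["cy"])/c["fy"]*d,d],-1);return P@c["rotation"].T+c["xyz"]
E
python3 - <<'E'
from h import *
import cv2
c=calibration("top");f=np.load("pics/top.npz");p=f["p"];W=cloud(c,f["d"])
uv=[(298,209),(361,196),(399,354),(333,369)]
H=np.array([(250,65),(250,-65),(-70,-65),(-70,65)])/1000
w=np.array([pix(c,u,v,.012)[:2] for u,v in uv])
A=H-H.mean(0);B=w-w.mean(0)
yaw=np.arctan2((A[:,0]*B[:,1]-A[:,1]*B[:,0]).sum(),(A*B).sum());R=np.array([[np.cos(yaw),-np.sin(yaw)],[np.sin(yaw),np.cos(yaw)]])
o=w.mean(0)-R@H.mean(0);res=w-(H@R.T+o)
print("yaw",np.degrees(yaw),"o",o,"res",res.round(4).tolist())
print("grip model",o+R@[0,.115])
for n in("top","scene"):
    c2=calibration(n);W2=cloud(c2,np.load(f"pics/{n}.npz")["d"]).reshape(-1,3)
    h=(W2[:,:2]-o)@R
    m=(abs(h[:,0])<.04)&(h[:,1]>.085)&(h[:,1]<.15)&(W2[:,2]>.09)&(W2[:,2]<.14)
    q=np.c_[h[m],W2[m,2]];print(n,m.sum(),q.min(0),np.median(q,0),q.max(0))
    t=(np.abs(h)<.05).all(1)&(W2[:,2]>.095)&(W2[:,2]<.12);print("coupler",t.sum(),np.median(h[t],0),np.median(W2[t,2]),(h[t].min(0)+h[t].max(0))/2)
E
```

```text
yaw 12.97393868063453 o [ 0.47090908 -0.07314544] res [[-0.0009, -0.0015], [-0.0025, 0.0008], [0.0017, 0.0012], [0.0017, -0.0005]]
grip model [0.44509068 0.03891888]
top 169 [-0.01363811  0.10682726  0.09167898] [0.00124564 0.11425268 0.12898691] [0.01590109 0.1228729  0.13415308]
coupler 1287 [0.00649431 0.00065006] 0.1027732858258803 [0.00965547 0.00028239]
scene 194 [-0.01249631  0.10841122  0.09088509] [0.0152165  0.11776074 0.1167745 ] [0.02109131 0.12461306 0.13257385]
coupler 467 [0.01730993 0.00372898] 0.10254818441732616 [0.01453472 0.00212269]
```

>>> send_rows --pt "90 0 0 0 -0.124" --pt "90 0 0 0 -0.124" --pt "90 0 0 0 -0.124" --pt "90 0 0 0 -0.124"

```text
time_s: 0.43
position: [0.167, 0.6018, 0.2359]
tcp_rot: [[-0.973, -0.229, -0.001], [-0.229, 0.973, -0.001], [0.001, -0.001, -1.0]]
force: [-0.5, 0.2, -0.1]
opening: 0.781
grasp_force: 0.0
```

>>> send_rows --pt "90 -0.0073 -0.0305 0 0" --pt "90 -0.0073 -0.0305 0 0" --pt "90 -0.0073 -0.0305 0 0" --pt "90 -0.0073 -0.0305 0 0" --pt "90 -0.0073 -0.0305 0 0" --pt "90 -0.0073 -0.0305 0 0" --pt "90 -0.0073 -0.0305 0 0" --pt "90 -0.0073 -0.0305 0 0" --pt "90 -0.0073 -0.0305 0 0" --pt "90 -0.0073 -0.0305 0 0" --pt "90 -0.0073 -0.0305 0 0" --pt "90 -0.0073 -0.0305 0 0" --pt "90 -0.0073 -0.0305 0 0" --pt "90 -0.0073 -0.0305 0 0" --pt "90 -0.0073 -0.0305 0 0" --pt "90 -0.0073 -0.0305 0 0" --pt "90 -0.0073 -0.0305 0 0" --pt "90 -0.0073 -0.0305 0 0" --pt "90 0 0 0 0" --pt "90 0 0 0 0"

```text
time_s: 2.1
position: [0.4184, 0.0952, 0.2364]
tcp_rot: [[-0.976, -0.22, -0.0], [-0.22, 0.976, 0.0], [0.0, 0.0, -1.0]]
force: [-0.6, -0.5, -0.6]
opening: 0.644
grasp_force: 0.0
```

Run:
```python
from h import *
import cv2
s=read_state();R=s["tcp_rot"];print(s["time_s"],s["position"],np.round(R,4).tolist(),s["opening"],s["force"],s["joint_positions"])
print("to grip in tool axes",np.array(R).T@(np.array([.4452,.0389,.103])-s["position"]))
p,d=capture("wrist");cv2.imwrite("pics/w1.png",p);print(calibration("wrist"))
```

```text
2.1 [0.41838408 0.09518209 0.23636204] [[-0.9756, -0.2195, -0.0004], [-0.2195, 0.9756, 0.0003], [0.0003, 0.0003, -1.0]] 0.6436690042372387 [-0.59193243 -0.50167639 -0.55745725] [-2.18564706e+00  1.51758877e+01  1.08877166e+02  1.63591868e-02
  5.59702055e+01 -1.04877159e+02]
to grip in tool axes [-0.0138494  -0.06084064  0.13333721]
{'fx': 371.64829954431775, 'fy': 371.64829954431775, 'cx': 313.89385798585903, 'cy': 236.99519932539556, 'xyz': array([0.35126773, 0.08079532, 0.38460115]), 'rotation': array([[-2.20906174e-01,  9.44910673e-01,  2.41545613e-01],
       [ 9.75294748e-01,  2.13824665e-01,  5.54902371e-02],
       [ 7.84907466e-04,  2.47836304e-01, -9.68801605e-01]])}
```

>>> send_rows --pt "90 -0.0035 -0.0152 0 0" --pt "90 -0.0035 -0.0152 0 0" --pt "90 -0.0034 -0.0152 0 0" --pt "90 -0.0034 -0.0152 0 0" --pt "90 0 0 0.02 0" --pt "90 0 0 0.02 0" --pt "90 0 0 0.02 0" --pt "90 0 0 0 0" --pt "90 0 0 0 0"

```text
time_s: 2.9
position: [0.4434, 0.0416, 0.1759]
tcp_rot: [[-0.974, -0.225, -0.004], [-0.225, 0.974, 0.001], [0.003, 0.002, -1.0]]
force: [0.5, -0.2, -0.3]
opening: 0.646
grasp_force: 0.0
```

Run:
```python
from h import *
import cv2
s=read_state();R=np.array(s["tcp_rot"]);print(s["time_s"],s["position"],s["opening"],s["force"])
print("to grip",R.T@(np.array([.4452,.0389,.103])-s["position"]))
c=calibration("wrist");p,d=capture("wrist");np.savez("pics/w2.npz",p=p,d=d);cv2.imwrite("pics/w2.png",p)
v,u=np.mgrid[:480,:640];x=(u-c["cx"])/c["fx"];y=(v-c["cy"])/c["fy"];r=np.hypot(x,y)+1e-9;t=np.tan(r)/r
P=np.stack([x*t*d,y*t*d,d],-1)@np.array(c["rotation"]).T+c["xyz"]
h=(P-s["position"])@R
m=(d>0)&(P[...,2]>.12)&(P[...,2]<.136)&(abs(h[...,0])<.04)&(abs(h[...,1])<.035)
q=h[m];print(m.sum(),q.min(0),np.median(q,0),q.max(0))
```

```text
2.9 [0.44338736 0.04157027 0.17594725] 0.6460150312909906 [ 0.4815533  -0.15815289 -0.32836598]
to grip [-0.00140781 -0.00312117  0.07293829]
1514 [-0.01650034 -0.01033531  0.04365496] [ 0.00050607 -0.00186004  0.04623257] [0.01364907 0.00608248 0.05575313]
```

View pics/w2.png

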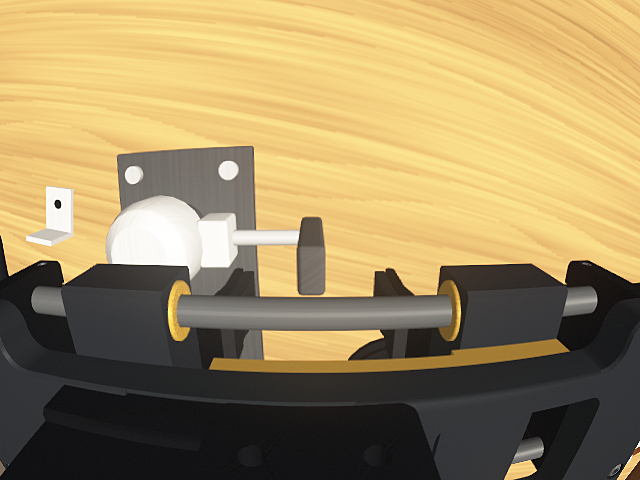

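The wrist view shows the grip plate at about (312,255), between the open fingers at about (245,310) and (390,310). It's centred to within 3 mm. I'll descend and close.

>>> send_rows --pt "90 -0.001 -0.0025 0.015 0" --pt "90 0 0 0.02 0" --pt "90 0 0 0.02 0" --pt "90 0 0 0.012 0" --pt "90 0 0 0.006 0" --pt "90 0 0 0 0" --pt "90 0 0 0 0"

```text
time_s: 3.53
position: [0.447, 0.0382, 0.1043]
tcp_rot: [[-0.975, -0.224, 0.001], [-0.224, 0.975, -0.0], [-0.001, -0.001, -1.0]]
force: [-0.3, -0.0, 0.7]
opening: 0.644
grasp_force: 0.0
```

>>> send_rows --pt "120 0 0 0 0" --pt "150 0 0 0 0" --pt "180 0 0 0 0" --pt "200 0 0 0 0" --pt "220 0 0 0 0" --pt "240 0 0 0 0" --pt "255 0 0 0 0" --pt "255 0 0 0 0" --pt "255 0 0 0 0" --pt "255 0 0 0 0" --pt "255 0 0 0 0"

```text
time_s: 4.45
position: [0.4457, 0.0402, 0.1037]
tcp_rot: [[-0.975, -0.222, -0.001], [-0.222, 0.975, 0.003], [0.0, 0.003, -1.0]]
force: [0.8, 12.1, 3.5]
opening: 0.18
grasp_force: 30.0
```

>>> send_rows --pt "255 0 0.002 0 0" --pt "255 0 0.002 0 0" --pt "255 0 0.002 0 0" --pt "255 0 0.002 0 0" --pt "255 0 0 0 0" --pt "255 0 0 0 0"

```text
time_s: 4.95
position: [0.4448, 0.0447, 0.1035]
tcp_rot: [[-0.975, -0.224, 0.0], [-0.224, 0.975, -0.002], [0.0, -0.002, -1.0]]
force: [0.1, -6.7, -1.2]
opening: 0.184
grasp_force: 30.0
```

>>> send_rows --pt "255 0 0.002 0 0" --pt "255 0 0.002 0 0" --pt "255 0 0.002 0 0" --pt "255 0 0.002 0 0" --pt "255 0 0 0 0" --pt "255 0 0 0 0"

```text
time_s: 5.45
position: [0.4431, 0.0521, 0.1035]
tcp_rot: [[-0.975, -0.224, 0.0], [-0.224, 0.975, -0.002], [0.0, -0.002, -1.0]]
force: [-0.4, -8.5, -0.5]
opening: 0.184
grasp_force: 30.0
```

>>> send_rows --pt "255 0 0.0015 0 0" --pt "255 0 0.0015 0 0" --pt "255 0 0.0015 0 0" --pt "255 0 0 0 0" --pt "255 0 0 0 0"

```text
time_s: 5.87
position: [0.4422, 0.0563, 0.1035]
tcp_rot: [[-0.974, -0.224, 0.0], [-0.224, 0.974, -0.002], [0.0, -0.002, -1.0]]
force: [-0.6, -7.9, 0.8]
opening: 0.186
grasp_force: 30.0
```

>>> send_rows --pt "255 0 0.001 0 0" --pt "255 0 0.001 0 0" --pt "255 0 0 0 0" --pt "255 0 0 0 0"

```text
time_s: 6.2
position: [0.4417, 0.0581, 0.1035]
tcp_rot: [[-0.974, -0.224, 0.0], [-0.224, 0.974, -0.003], [0.0, -0.003, -1.0]]
force: [0.4, -9.8, -0.3]
opening: 0.183
grasp_force: 30.0
```

Drawn about 18 mm, so I expect the stop now. Another 1–2 mm should show it.

>>> send_rows --pt "255 0 0.001 0 0" --pt "255 0 0.001 0 0" --pt "255 0 0 0 0" --pt "255 0 0 0 0"

```text
time_s: 6.53
position: [0.4417, 0.0583, 0.1035]
tcp_rot: [[-0.974, -0.226, 0.001], [-0.226, 0.974, -0.005], [0.001, -0.005, -1.0]]
force: [0.1, -18.6, -1.8]
opening: 0.181
grasp_force: 30.0
```

The force jumped from 10 to 19 N with no further motion, so the latch is at its stop. Now I'll lift along the arc about the pivot, in stages.

>>> send_rows --pt "255 -0.0007 0 -0.0035 0" --pt "255 -0.0007 0 -0.0035 0" --pt "255 -0.0008 0 -0.0035 0" --pt "255 -0.0009 0 -0.0034 0" --pt "255 -0.001 0 -0.0034 0" --pt "255 -0.001 0 -0.0034 0" --pt "255 0 0 0 0" --pt "255 0 0 0 0"

```text
time_s: 7.2
position: [0.4466, 0.0593, 0.124]
tcp_rot: [[-0.974, -0.227, -0.0], [-0.227, 0.974, -0.006], [0.001, -0.006, -1.0]]
force: [1.7, -18.0, -4.5]
opening: 0.185
grasp_force: 30.0
```

>>> send_rows --pt "255 -0.0022 0 -0.0068 0" --pt "255 -0.0024 0 -0.0067 0" --pt "255 -0.0026 0 -0.0066 0" --pt "255 -0.0029 0 -0.0065 0" --pt "255 0 0 0 0" --pt "255 0 0 0 0"

```text
time_s: 7.7
position: [0.4563, 0.0616, 0.1508]
tcp_rot: [[-0.974, -0.226, -0.0], [-0.226, 0.974, -0.007], [0.002, -0.006, -1.0]]
force: [0.7, -16.1, -2.9]
opening: 0.188
grasp_force: 30.0
```

Run:
```python
from h import *
import cv2
p,d=capture("scene");cv2.imwrite("pics/s2.png",cv2.resize(p[120:340,180:460],None,fx=2.5,fy=2.5))
```

```text
(no output)
```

View pics/s2.png

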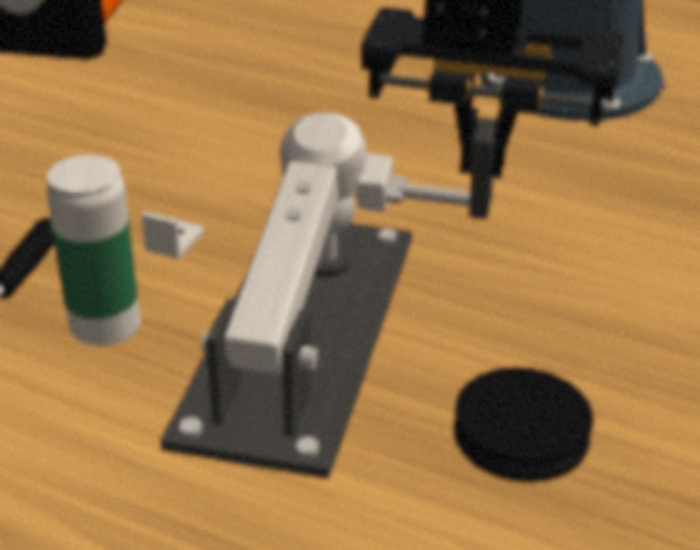

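The crop shows the coupler at (325,150) lifted clear, with the ball and neck visible below it at about (335,230) and the latch plate held at (482,165). I'll keep lifting along the arc.

>>> send_rows --pt "255 -0.0031 0 -0.0064 0" --pt "255 -0.0033 0 -0.0063 0" --pt "255 -0.0035 0 -0.0062 0" --pt "255 -0.0037 0 -0.006 0" --pt "255 -0.004 0 -0.0059 0" --pt "255 -0.0041 0 -0.0058 0" --pt "255 0 0 0 0" --pt "255 0 0 0 0"

```text
time_s: 8.42
position: [0.4767, 0.0664, 0.1871]
tcp_rot: [[-0.974, -0.226, -0.002], [-0.226, 0.974, -0.007], [0.003, -0.007, -1.0]]
force: [-0.5, -13.1, -2.0]
opening: 0.184
grasp_force: 30.0
```

>>> send_rows --pt "255 -0.0044 0 -0.0056 0" --pt "255 -0.0045 0 -0.0055 0" --pt "255 -0.0047 0 -0.0053 0" --pt "255 -0.0049 0 -0.0051 0" --pt "255 -0.0051 0 -0.005 0" --pt "255 0 0 0 0" --pt "255 0 0 0 0" --pt "255 0 0 0 0" --pt "255 0 0 0 0"

```text
time_s: 9.17
position: [0.4988, 0.0716, 0.2133]
tcp_rot: [[-0.974, -0.225, -0.004], [-0.225, 0.974, -0.007], [0.005, -0.006, -1.0]]
force: [-1.0, -12.7, -0.8]
opening: 0.181
grasp_force: 30.0
```

Run:
```python
from h import *
import cv2
s=read_state();print(s["time_s"],s["qvel"])
for n in("scene","top"):
    p,d=capture(n);W=cloud(calibration(n),d).reshape(-1,3);cv2.imwrite(f"pics/{n}3.png",p)
    a=np.radians(12.97);R=np.array([[np.cos(a),-np.sin(a)],[np.sin(a),np.cos(a)]]);h=(W[:,:2]-[.471,-.073])@R
    m=(abs(h[:,1])<.015)&(h[:,0]>.08)&(h[:,0]<.19)&(W[:,2]>.07)&(W[:,2]<.26)
    k=np.polyfit(h[m,0],W[m,2],1);print(n,m.sum(),"bar slope deg",np.degrees(np.arctan(k[0])))
cv2.imwrite("pics/s3.png",cv2.resize(cv2.imread("pics/scene3.png")[80:330,180:460],None,fx=2.3,fy=2.3))
```

```text
9.1667 [ 0.03058852 -0.023671    0.0159336   0.03612577 -0.17016853 -0.02307547]
scene 1061 bar slope deg -35.07603983829795
top 995 bar slope deg -35.010416450364595
```

View pics/s3.png

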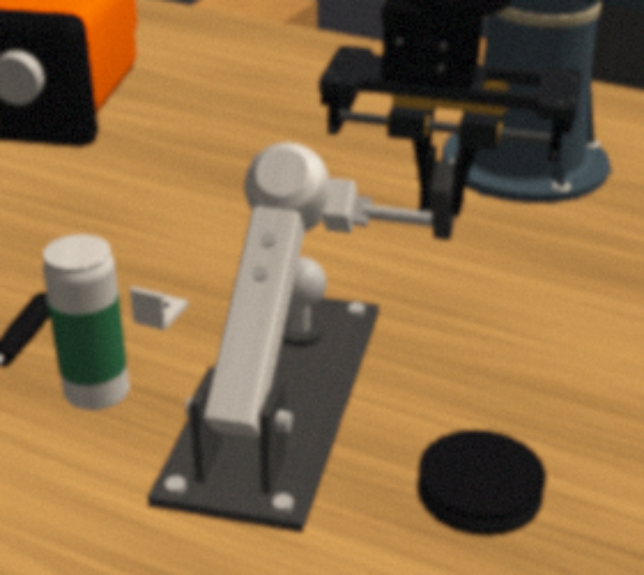

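The crop shows the coupler at (287,185), well above the ball at (310,280), with the bar at 35°. That puts the rim centre about 80 mm above the ball top and its lowest edge about 59 mm above. The bystanders look undisturbed. I'll check that it stays still.

>>> send_rows --pt "255 0 0 0 0" --pt "255 0 0 0 0" --pt "255 0 0 0 0" --pt "255 0 0 0 0" --pt "255 0 0 0 0" --pt "255 0 0 0 0" --pt "255 0 0 0 0" --pt "255 0 0 0 0" --pt "255 0 0 0 0" --pt "255 0 0 0 0" --pt "255 0 0 0 0" --pt "255 0 0 0 0"

```text
time_s: 10.27
position: [0.4988, 0.0716, 0.2133]
tcp_rot: [[-0.974, -0.225, -0.004], [-0.225, 0.974, -0.007], [0.005, -0.006, -1.0]]
force: [-1.2, -12.1, -1.8]
opening: 0.183
grasp_force: 30.0
```

Run:
```python
from h import *
p,d=capture("top");W=cloud(calibration("top"),d).reshape(-1,3)
a=np.radians(12.97);R=np.array([[np.cos(a),-np.sin(a)],[np.sin(a),np.cos(a)]]);h=(W[:,:2]-[.471,-.073])@R
m=(abs(h[:,1])<.015)&(h[:,0]>.08)&(h[:,0]<.19)&(W[:,2]>.07)&(W[:,2]<.26)
ang=-np.degrees(np.arctan(np.polyfit(h[m,0],W[m,2],1)[0]));print(ang)
if ang>34: print(hand_in())
```

```text
35.160918142065206
the job is handed in; nothing more can be done
None
```

I drew the latch to its stop and lifted the coupler off the ball; the arm is holding it still at about 35°, with roughly 59 mm of clearance at the rim's lowest edge (from the measured bar angle), and the job is handed in at about 10 s.

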